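Heft two sample tins and scan the one with the whole core

TASK

Two closed steel tins stand on the rubber mat: one holds a whole asphalt core, the other only a cut piece and so is lighter. Lift each in turn to feel which is heavier, leave the lighter one standing by itself in the steel tray, and finish while still holding the heavier one upright and still in front of the scanner window, the middle of its label level with the middle of the window and the tin's axis about 80 mm from it. Do not drop or tip a tin, and leave everything else where it is.

Things in the scene. Friction and masses are not known exactly. Their poses are not given: they have to be found in the camera images.
- tin_1: closed steel tin, 60 mm in diameter, 80 mm high, flat lid, label all round 10 to 44 mm above its base; starts upright on the mat. Origin: centre of its underside; z up. Both tins look alike; each weighs 0.15 to 0.4 kg, one is heavier by 0.09 kg or more. Core loose inside (2 mm play). Grip from above by the upper half, 55 to 65 mm above its base, 10 to 20 N
- tin_2: closed steel tin, 60 mm in diameter, 80 mm high, flat lid, label all round 10 to 44 mm above its base; starts upright on the mat. Origin: centre of its underside; z up. Both tins look alike; each weighs 0.15 to 0.4 kg, one is heavier by 0.09 kg or more. Core loose inside (2 mm play). Grip from above by the upper half, 55 to 65 mm above its base, 10 to 20 N
- tin_1_label (a point): middle of the label of tin_1: on the tin's axis, 27 mm above its base
- tin_2_label (a point): middle of the label of tin_2: on the tin's axis, 27 mm above its base
- mat: fixed flat dark rubber mat, 240 mm (x) by 280 mm (y), 4 mm thick, to the left or the right of the middle; the tins stand in its near (-x) half, side by side along its y, with two bare cores behind them. Origin: centre of its underside
- tray: fixed shallow steel tray on the other side, 240 mm (x) by 300 mm (y), rim 16 mm high, floor and walls 3 mm thick (floor surface 3 mm above the origin). Origin: centre of its underside; z up. Its near half (own x below +30 mm) is empty and has room for two tins side by side, 130 mm apart along its y; a core slice lies in its far half
- scanner: fixed cordless desk scanner, grey head on a round black foot, 92 mm wide, 150 mm high; its dark window, 52 mm wide and 56 mm high, faces along its own -x (towards the robot), the middle of the window 100 mm above the bench and 30 mm in front of the origin. Origin: centre of its underside
- scan_spot (a point): reading spot: 80 mm straight out from the middle of the scanner window, 100 mm above the bench; bring the middle of the label of the heavier tin here
- core_1: loose bystander: bare black asphalt core, 50 mm in diameter, 60 mm high, standing in the far half of the mat. Origin: centre of its underside
- core_2: loose bystander: another such bare core, in the far half of the mat. Origin: centre of its underside
- slice_1: loose bystander: thin asphalt slice, 50 mm in diameter, 15 mm high, lying in the far half of the tray. Origin: centre of its underside
- big_core: loose bystander: large asphalt core, 102 mm in diameter, 64 mm high, at the back of the bench. Origin: centre of its underside
- mould: loose bystander: dark steel mould ring, 113 mm in diameter, 87 mm high, at the back of the bench. Origin: centre of its underside
- brush: loose bystander: hand brush 170 mm long lying along x between mat and tray, under 40 mm high. Origin: under its middle
- caliper: loose bystander: caliper 190 mm long lying along y near the robot on its right, under 15 mm high. Origin: under its middle

How it is judged:
By the outcome, as a careful person would: the job done as asked, in the order asked, and still so for the second after the job is handed in, while the arm keeps its last pose, push and grip.
It also fails if it takes over 67 s, if anything falls off the work surface, if the arm or the gripper's body presses on something with over 40 N, if the wrist force passes 120 N, or if a joint passes its speed limit or range.

ROBOT

A 6-joint arm with a two-finger parallel gripper is mounted at the origin on the work surface. World frame = base frame: x ahead of the robot, y to its left, z up, the work surface at z = 0. Lengths are in m, angles in rad, forces in N, time in s.
With the tool pointing down it reaches from about 0.35 to 0.85 m from the base axis. Payload 8.1 kg.
Tool frame: the origin (TCP) lies midway between the tips of the shut fingers; the grasp point (between the pads) lies 19 mm behind it (r.grip_depth is the distance from the TCP to the grasp point, in m); z points along the fingers, y is the line along which they close (so a half turn about z gives the same grasp; the last joint's range is limited). The gripper opens to 93 mm and grips with 3 to 60 N. Pads are 15 mm wide; open, the fingers measure 128 mm over their backs; the gripper's body (75 mm by 188 mm) begins 65 mm behind the grasp point.
Start: joints at [1.041, 0.13, 1.488, -0, 1.523, -0.085], TCP at [0.258, 0.542, 0.192] pointing down, gripper open.
Joint ranges: [-2.96, 2.96], [-0.89, 2.26], [0.02, 2.5], [-1.34, 4.48], [0, 2.73], [-2.66, 2.66]. Speed limits (rad/s): [2.39, 2.39, 2.79, 3.14, 3.14, 3.14].

INTERFACE

Orientations are given as [roll, pitch, yaw] about the fixed x, y, z axes, in that order (R = Rz(yaw) Ry(pitch) Rx(roll)).
In Python, from bench import r gives the robot as it stands.
- The arm moves only by the tool nudge_tcp, called after "Call:" by a JSON object that holds its "name" and its "arguments". Schema: {"type":"object","properties":{"plan":{"type":"array","items":{"type":"array","prefixItems":[{"type":"array","items":{"type":"number"},"minItems":3,"maxItems":3},{"type":"array","items":{"type":"number"},"minItems":3,"maxItems":3},{"type":"number"}],"minItems":3,"maxItems":3},"minItems":1,"maxItems":10},"grip_n":{"type":"number"},"only":{"type":"string"},"quiet":{"type":"boolean"},"lines":{"type":"string"}},"required":["plan"],"additionalProperties":false}. plan is a list of rows, 1 to 10 of them, each written [[dx, dy, dz], [rx, ry, rz], opening]: dx, dy, dz in shares of the most that a row can go, 1 being 62.5 mm, then a rotation vector rx, ry, rz in a scale on which 1.0 is pi rad, then the finger opening in m; each row shifts and turns the commanded pose from where the row before left it, along the tool's axes as they then stand; what a row does not reach is not made up. A row lasts 1/8 s, in which the tool goes at most 0.0625 m and 0.188 rad, less where a joint would pass 70% of its speed; a pose out of reach is approached as far as the arm can. The fingers move at their own pace and stop on an object; grip_n is the grip in N (left out, the last holds). Time passes only in rows, so rows that do not move let the fingers close. The tool returns the time, the measured TCP pose, the force, the opening and the grip force at its end. only (a regular expression) keeps the lines of the reply that match it, lines (a string "A,B") keeps lines A to B, and quiet returns only ok. A shift or turn number past 1, either way, is cut back to 1. Input that does not fit is refused with a message, and nothing moves.
- r.get_obs(): the state, without advancing time (a new reading comes with each control period).
- r.camera(name): name is "scene" or "top" or "wrist"; returns (picture, depth): 480x640x3 uint8, red, green, blue; 480x640 float32, m along the optical axis (not along the pixel's ray), 0 where there is no reading.
- r.calibration(name): a dict with "K" (3x3 intrinsics, pixels), "pose" (4x4, takes a point from camera to world coordinates). Camera axes: x right, y up, looking along -z (the intrinsics and any distortion apply to the point x, -y, -z); pixel columns grow to the right and rows downward; lengths in m; the calibration is good to about 2 mm. The wrist camera is an equidistant fisheye: a pixel r from the principal point sees the ray r / f radians off the axis. A picture is of the moment at which its call begins: read the wrist's pose just before it. calibration takes no time and is no camera call; for the wrist camera it gives the pose at the moment of the call.
- r.job_done(): hands the job in; it is judged then, once.
The state is a dict: "clock": time; "joints": joint angles; "qd": joint speeds; "tau": joint torques, N m; "eef_pos": TCP position; "tcp_rot": TCP orientation; "ft_force": force on the tool from outside, world axes, zero at the start; "wrist_torque": the same for the moment, N m; "width": finger opening in m; "gripper_force": force on a finger pad.
Only numpy, scipy, OpenCV 4.12 (cv2) and the standard library are available. Lean on these libraries where they do the work, as an engineer would, in place of code of your own. Each camera call takes 0.05 s, during which the arm holds its last target. There are 200 camera calls.

## Working session

There is one attempt and no reset: what is moved stays moved. The work goes in short steps, Python scripts to look and compute and a tool call to move; the robot and the scene stay as the last step left them, time stands still between calls to the robot, and variables do not carry over. Pictures are saved under pics/ and viewed, at most 10 in all, crops included, and the job is handed in when it is done.

```bash
ls; mkdir -p pics; python3 - <<'E'
from bench import r
import cv2,numpy as np
for n in("top","scene"):
    p,d=r.camera(n); cv2.imwrite(f"pics/{n}0.png",p[:,:,::-1]); np.save(f"pics/{n}0.npy",d)
    c=r.calibration(n); print(n,{k:np.round(v,3).tolist() if hasattr(v,'__len__') and not isinstance(v,str) else v for k,v in c.items()})
print(r.get_obs())
E
```

```text
bench.py
pics
top {'K': [[494.8, 0.0, 318.524], [0.0, 494.8, 238.807], [0.0, 0.0, 1.0]], 'pose': [[-0.02, 0.994, -0.107, 0.424], [-1.0, -0.019, 0.009, 0.006], [0.007, 0.107, 0.994, 1.184], [0.0, 0.0, 0.0, 1.0]]}
scene {'K': [[479.747, 0.0, 323.25], [0.0, 479.747, 249.129], [0.0, 0.0, 1.0]], 'pose': [[0.207, -0.762, 0.614, 1.118], [0.978, 0.172, -0.116, -0.104], [-0.017, 0.625, 0.781, 0.826], [0.0, 0.0, 0.0, 1.0]]}
{'clock': 0.1, 'joints': array([ 1.04061341e+00,  1.31048714e-01,  1.48917433e+00, -2.20169577e-06,
        1.52301844e+00, -8.54059692e-02]), 'qd': array([-0.00189399, -0.00214802, -0.00377913, -0.00122666, -0.00133243,
       -0.00134603]), 'tau': array([ 1.31622379e-03, -5.61341000e+01, -4.93095160e+01,  7.70044397e-02,
        2.90964358e-02, -3.29329055e-05]), 'eef_pos': array([0.257852  , 0.54114413, 0.19121228]), 'tcp_rot': array([-3.13994964e+00, -1.38457808e-04,  2.69681570e+00]), 'ft_force': array([ 0.32012759, -0.39210566, -0.33562489]), 'wrist_torque': array([-0.03428375,  0.01345508,  0.00782118]), 'gripper_force': 0.0, 'width': 0.09290554635963898}
```

View pics/top0.png

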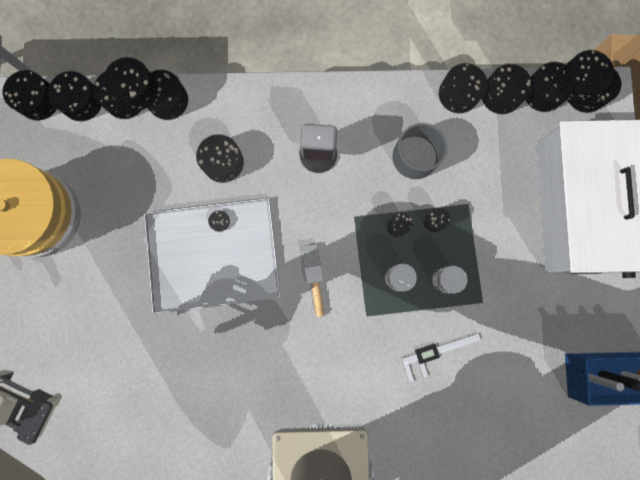

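View pics/scene0.png

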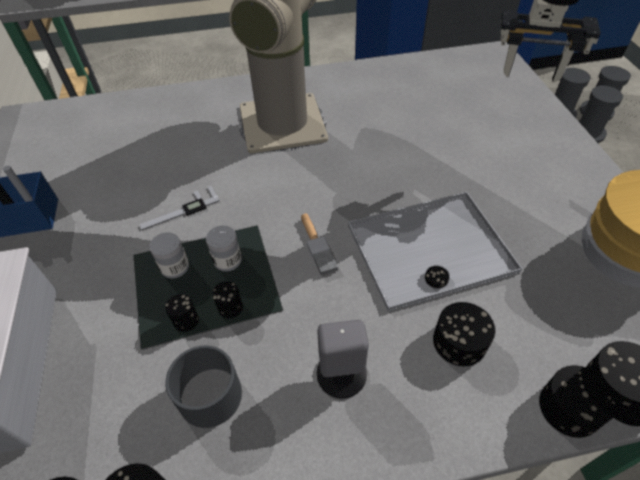

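The top view shows the tins at (401,278) and (450,280), the tray around (215,255) with its slice at (219,220), the scanner at (319,145), the brush at (313,280) and the caliper at (440,350). Next I'll measure them in world coordinates.

```bash
cat > h.py <<'E'
import numpy as np,cv2
from bench import r
def cloud(n,d):
    c=r.calibration(n);K=np.array(c["K"]);T=np.array(c["pose"])
    v,u=np.mgrid[:480,:640]
    P=np.stack([(u-K[0,2])/K[0,0]*d,-(v-K[1,2])/K[1,1]*d,-d],-1)
    return P@T[:3,:3].T+T[:3,3]
def ray(n,uv,z):
    c=r.calibration(n);K=np.array(c["K"]);T=np.array(c["pose"])
    u,v=uv; w=T[:3,:3]@np.array([(u-K[0,2])/K[0,0],-(v-K[1,2])/K[1,1],-1.])
    return T[:3,3]+w*(z-T[2,3])/w[2]
E
python3 - <<'E'
from h import *
np.set_printoptions(precision=4,suppress=True)
for n in("top","scene"):
    d=np.load(f"pics/{n}0.npy"); W=cloud(n,d); Z=W[...,2]; ok=d>0
    X,Y=W[...,0],W[...,1]
    print(n,"table z",np.median(Z[ok&(abs(X-.3)<.04)&(abs(Y)<.03)]))
    def blobs(lo,hi,reg,name,amin=40):
        m=(ok&(Z>lo)&(Z<hi)&reg).astype(np.uint8)
        k,l,s,c=cv2.connectedComponentsWithStats(m)
        for i in range(1,k):
            if s[i,4]>amin:
                p=W[l==i]; cs,_=cv2.findContours((l==i).astype(np.uint8),0,cv2.CHAIN_APPROX_NONE)
                w=p[:,:2]; (cx,cy),rad=cv2.minEnclosingCircle(w.astype(np.float32))
                rr=cv2.minAreaRect(w.astype(np.float32))
                print(name,"px",c[i],"n",s[i,4],"z",np.median(p[:,2]),"circ",np.array([cx,cy,rad]),"rect",np.array([*rr[0],*rr[1],rr[2]]),"mean",w.mean(0))
    R=(X>.3)&(X<.75)&(Y<.0)&(Y>-.45)
    blobs(.076,.1,R&(X<.52),"tin")
    blobs(.055,.07,R&(X>.43)&(X<.6),"core",30)
    blobs(.125,.17,(X>.5)&(X<.8)&(abs(Y)<.15),"scanhead")
    blobs(.009,.022,(X>.3)&(X<.62)&(Y>.05)&(Y<.45),"rim")
    blobs(.01,.022,(X>.5)&(X<.6)&(Y>.18)&(Y<.3),"slice",20)
    blobs(.015,.045,(X>.3)&(X<.55)&(abs(Y)<.06),"brush")
    # scanner front face points
    m=ok&(X>.55)&(X<.75)&(abs(Y)<.1)&(Z>.075)&(Z<.125)
    if n=="top": 
        p=W[m]; print("front face",len(p),np.percentile(p,[5,50,95],axis=0)); A=np.c_[p[:,1],p[:,2],np.ones(len(p))]; print(np.linalg.lstsq(A,p[:,0],rcond=None)[0])
p=cv2.imread("pics/top0.png");hsv=cv2.cvtColor(p,cv2.COLOR_BGR2HSV)
cv2.imwrite("pics/c0.png",cv2.resize(p[100:330,140:500],None,fx=2.2,fy=2.2,interpolation=2))
E
```

```text
top table z 0.0006289812975707187
tin px [402.3096 276.8308] n 591 z 0.08482379788060612 circ [ 0.4544 -0.1893  0.0308] rect [ 0.4548 -0.1887  0.0596  0.059  42.1013] mean [ 0.4543 -0.1886]
tin px [452.8317 278.8   ] n 600 z 0.08502877608058079 circ [ 0.4482 -0.3016  0.031 ] rect [ 0.4474 -0.3012  0.0603  0.0577 88.7408] mean [ 0.4478 -0.3006]
core px [438.7351 219.8609] n 302 z 0.06456523633855693 circ [ 0.5871 -0.2813  0.0254] rect [ 0.5821 -0.2816  0.0491  0.0353 89.3853] mean [ 0.5833 -0.2806]
core px [400.4838 223.4405] n 370 z 0.0643684626681883 circ [ 0.5778 -0.1933  0.0251] rect [ 0.576  -0.1929  0.0485  0.046  88.2602] mean [ 0.5767 -0.1926]
core px [438.8387 277.8065] n 31 z 0.06271791432356855 circ [ 0.4517 -0.2824  0.022 ] rect [ 0.4527 -0.2775  0.01    0.0438 79.0258] mean [ 0.4511 -0.2754]
scanhead px [318.317  137.6933] n 978 z 0.1490275817408102 circ [ 0.7591 -0.0082  0.0437] rect [ 0.7587 -0.0073  0.0781  0.0597 87.0207] mean [ 0.755  -0.0075]
rim px [201.2938 273.465 ] n 514 z 0.015832029253236457 circ [0.5172 0.2501 0.19  ] rect [0.5163 0.2495 0.2381 0.3008 5.7381]
[... 1621 characters left out ...]
2797915765 circ [ 0.7627 -0.0098  0.0434] rect [ 0.7633 -0.0097  0.0794  0.0568 82.2988] mean [ 0.7682 -0.0111]
rim px [428.3491 227.5823] n 759 z 0.014203128234606344 circ [0.5164 0.2485 0.1904] rect [0.5131 0.2474 0.2368 0.3067 4.4121] mean [0.4672 0.2605]
rim px [436.6005 275.1854] n 383 z 0.017831598277399552 circ [0.6002 0.2307 0.0259] rect [0.5984 0.2314 0.043  0.0501 0.5249] mean [0.6005 0.2297]
slice px [435.2459 271.    ] n 183 z 0.01795363478538703 circ [0.5982 0.2309 0.0247] rect [0.5884 0.2309 0.023  0.0491 0.0134] mean [0.5901 0.2306]
brush px [319.0839 247.7858] n 775 z 0.018105413999779718 circ [0.4556 0.0079 0.0857] rect [0.4557 0.005  0.1703 0.0411 9.3227] mean [0.476 0.008]
```

View pics/c0.png

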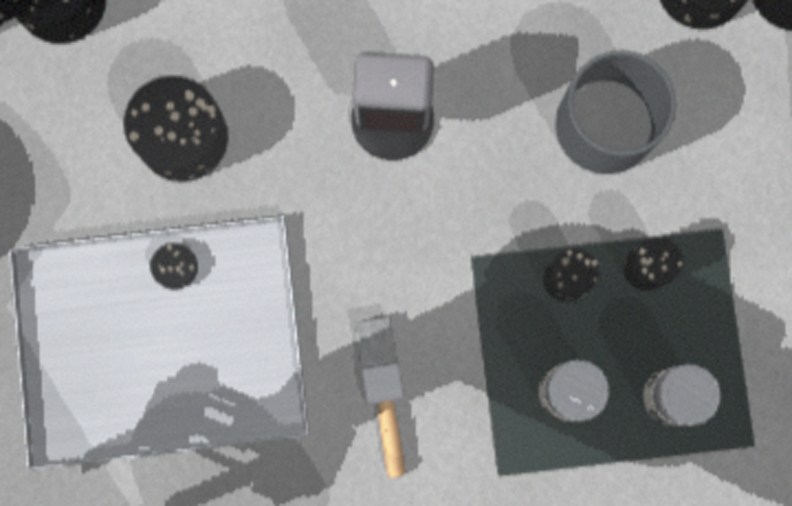

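The crop agrees with the depth data: tins at (0.455,-0.190) and (0.449,-0.3025), tray centre at (0.515,0.2485) with yaw of about +0.09, and the scanner window face at x≈0.732. I'll turn the gripper to yaw π so the tool axes line up with the world's.

Units first: shifts go in shares of 62.5 mm and turns go in shares of pi rad. So -0.148 rad / 3.1416 = -0.0471.

Call:
{"name": "nudge_tcp", "arguments": {"plan": [[[0, 0, 0], [0, 0, -0.0471], 0.093], [[0, 0, 0], [0, 0, -0.0471], 0.093], [[0, 0, 0], [0, 0, -0.0471], 0.093], [[0, 0, 0], [0, 0, 0], 0.093]], "grip_n": 15}}

```text
clock: 0.6
eef_pos: [0.258, 0.5414, 0.1916]
tcp_rot: [-3.141, -0.0, 3.14]
ft_force: [0.4, 0.4, 0.4]
width: 0.0929
gripper_force: 0.0
```

```bash
python3 -c "
from bench import r;print(r.grip_depth)"
```

```text
0.0188
```

In the tool's units: -0.052 m is -0.832, -0.014 m is -0.224.

Call:
{"name": "nudge_tcp", "arguments": {"plan": [[[-0.224, -0.832, 0], [0, 0, 0], 0.093], [[-0.224, -0.832, 0], [0, 0, 0], 0.093], [[-0.224, -0.832, 0], [0, 0, 0], 0.093], [[-0.224, -0.832, 0], [0, 0, 0], 0.093], [[-0.224, -0.832, 0], [0, 0, 0], 0.093], [[-0.224, -0.832, 0], [0, 0, 0], 0.093], [[-0.224, -0.832, 0], [0, 0, 0], 0.093], [[-0.224, -0.832, 0], [0, 0, 0], 0.093], [[-0.224, -0.832, 0], [0, 0, 0], 0.093], [[-0.224, -0.832, 0], [0, 0, 0], 0.093]]}}

```text
clock: 1.85
eef_pos: [0.3979, 0.0198, 0.1923]
tcp_rot: [3.142, 0.001, 3.137]
ft_force: [1.8, 0.1, -0.6]
width: 0.0923
gripper_force: 0.0
```

Call:
{"name": "nudge_tcp", "arguments": {"plan": [[[-0.224, -0.832, 0], [0, 0, 0], 0.093], [[-0.224, -0.832, 0], [0, 0, 0], 0.093], [[-0.224, -0.832, 0], [0, 0, 0], 0.093], [[-0.224, -0.832, 0], [0, 0, 0], 0.093], [[0, 0, 0], [0, 0, 0], 0.093], [[0, 0, 0], [0, 0, 0], 0.093]]}}

```text
clock: 2.6
eef_pos: [0.4532, -0.1862, 0.1917]
tcp_rot: [3.141, -0.001, 3.138]
ft_force: [-0.4, 0.4, 0.3]
width: 0.0929
gripper_force: 0.0
```

```bash
python3 - <<'E'
from h import *
o=r.get_obs();print(o["eef_pos"],o["ft_force"])
p,d=r.camera("wrist");cv2.imwrite("pics/w1.png",p[:,:,::-1]);np.save("pics/w1.npy",d)
c=r.calibration("wrist");print(c)
E
```

```text
[ 0.45322649 -0.18621991  0.19173318] [-0.40972263  0.35512014  0.2926316 ]
{'K': array([[371.64829954,   0.        , 317.08129528],
       [  0.        , 371.64829954, 240.49440501],
       [  0.        ,   0.        ,   1.        ]]), 'pose': array([[ 8.25520707e-04, -9.59785485e-01, -2.80733219e-01,
         3.74346951e-01],
       [ 9.99999228e-01,  1.05295104e-03, -6.59298714e-04,
        -1.84145355e-01],
       [ 9.28383671e-04, -2.80732459e-01,  9.59785614e-01,
         3.84584374e-01],
       [ 0.00000000e+00,  0.00000000e+00,  0.00000000e+00,
         1.00000000e+00]])}
```

View pics/w1.png

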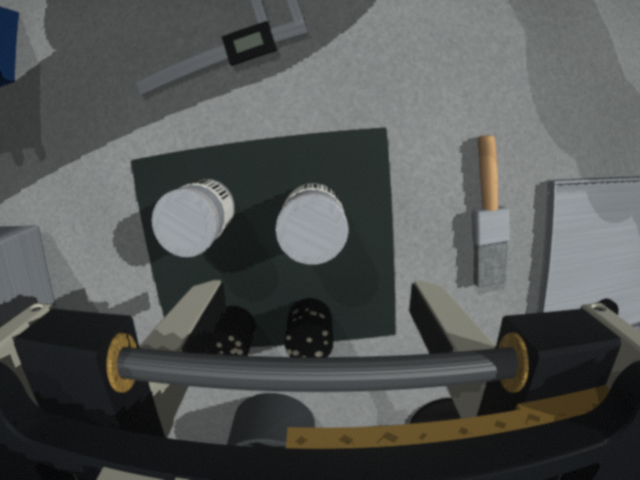

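The wrist view shows the lids of tin A at about (313,228) and tin B at about (188,222), both between the fingers and the robot base. I'll cast those lids onto the lid plane to refine their positions.

```bash
python3 - <<'E'
from h import *
c=r.calibration("wrist");K=c["K"];T=c["pose"];d=np.load("pics/w1.npy")
v,u=np.mgrid[:480,:640];a=(u-K[0,2])/K[0,0];b=(v-K[1,2])/K[1,1];t=np.hypot(a,b)+1e-9
D=np.stack([a/t*np.tan(t),-b/t*np.tan(t),-np.ones_like(t)],-1)
W=(D*d[...,None])@T[:3,:3].T+T[:3,3]
m=((d>0)&(abs(W[...,2]-.084)<.006)&(W[...,0]<.52)&(W[...,1]<-.1)&(W[...,1]>-.36)).astype(np.uint8)
k,l,s,cc=cv2.connectedComponentsWithStats(m)
for i in range(1,k):
    if s[i,4]>300:
        p=W[l==i];print(cc[i],s[i,4],np.median(p[:,2]),cv2.minEnclosingCircle(p[:,:2].astype(np.float32)),p.mean(0))
E
```

```text
[184.31053391 222.49264069] 3465 0.08470078674433212 ((0.44712379574775696, -0.3014073073863983), 0.0309405867010355) [ 0.44587397 -0.299295    0.08453201]
[311.41880342 228.68828557] 3978 0.08470138709206224 ((0.45323917269706726, -0.18868736922740936), 0.03087775595486164) [ 0.45199499 -0.18866471  0.08463672]
```

In the tool's units: 0.03 m is 0.48, -0.003 m is -0.048.

Call:
{"name": "nudge_tcp", "arguments": {"plan": [[[-0.016, -0.048, 0.48], [0, 0, 0], 0.093], [[0, 0, 0.48], [0, 0, 0], 0.093], [[0, 0, 0.48], [0, 0, 0], 0.093], [[0, 0, 0.48], [0, 0, 0], 0.093], [[0, 0, 0.4], [0, 0, 0], 0.093], [[0, 0, 0], [0, 0, 0], 0.093], [[0, 0, 0], [0, 0, 0], 0.093]], "grip_n": 15}}

```text
clock: 3.52
eef_pos: [0.4553, -0.1891, 0.0484]
tcp_rot: [-3.141, 0.001, 3.141]
ft_force: [-0.4, -0.1, 0.5]
width: 0.093
gripper_force: 0.0
```

In the tool's units: 0.002 m is 0.032.

Call:
{"name": "nudge_tcp", "arguments": {"plan": [[[0, 0, 0.032], [0, 0, 0], 0.07], [[0, 0, 0], [0, 0, 0], 0.055], [[0, 0, 0], [0, 0, 0], 0.05], [[0, 0, 0], [0, 0, 0], 0.05], [[0, 0, 0], [0, 0, 0], 0.05], [[0, 0, 0], [0, 0, 0], 0.05]], "grip_n": 15}}

```text
clock: 4.28
eef_pos: [0.4548, -0.1898, 0.0454]
tcp_rot: [-3.141, 0.0, 3.141]
ft_force: [-0.5, -1.2, 1.4]
width: 0.0596
gripper_force: 15.0
```

In the tool's units: -0.03 m is -0.48, -0.02 m is -0.32.

```bash
cat > weigh.py <<'E'
from bench import r
import numpy as np
f=[];t=[];z=[]
for i in range(14):
    r.camera("top");o=r.get_obs();f.append(o["ft_force"]);t.append(o["tau"]);z.append(o["eef_pos"])
print("ft",np.mean(f,0).round(2),"sd",np.std(f,0).round(2),"pos",np.mean(z,0).round(4),"w",o["width"],o["gripper_force"])
E
```

Call:
{"name": "nudge_tcp", "arguments": {"plan": [[[0, 0, -0.16], [0, 0, 0], 0.05], [[0, 0, -0.32], [0, 0, 0], 0.05], [[0, 0, -0.48], [0, 0, 0], 0.05], [[0, 0, -0.48], [0, 0, 0], 0.05], [[0, 0, -0.32], [0, 0, 0], 0.05], [[0, 0, 0], [0, 0, 0], 0.05], [[0, 0, 0], [0, 0, 0], 0.05], [[0, 0, 0], [0, 0, 0], 0.05]]}}

```text
clock: 5.28
eef_pos: [0.4537, -0.189, 0.1536]
tcp_rot: [3.14, -0.002, 3.141]
ft_force: [0.4, -0.2, -2.1]
width: 0.0596
gripper_force: 15.0
```

```bash
python3 weigh.py
```

```text
ft [ 0.21 -0.01 -2.07] sd [0.52 0.39 0.54] pos [ 0.4544 -0.1894  0.1548] w 0.059731455905595754 14.990224465727806
```

Call:
{"name": "nudge_tcp", "arguments": {"plan": [[[-0.016, 0.24, 0], [0, 0, 0], 0.05], [[-0.032, 0.48, 0], [0, 0, 0], 0.05], [[-0.032, 0.56, 0], [0, 0, 0], 0.05], [[-0.032, 0.56, 0], [0, 0, 0], 0.05], [[-0.032, 0.56, 0], [0, 0, 0], 0.05], [[-0.032, 0.56, 0], [0, 0, 0], 0.05], [[-0.032, 0.56, 0], [0, 0, 0], 0.05], [[-0.032, 0.56, 0], [0, 0, 0], 0.05], [[-0.032, 0.56, 0], [0, 0, 0], 0.05], [[-0.032, 0.56, 0], [0, 0, 0], 0.05]]}}

```text
clock: 7.22
eef_pos: [0.4733, 0.1375, 0.1552]
tcp_rot: [3.141, 0.0, 3.141]
ft_force: [0.0, -0.9, -2.4]
width: 0.0598
gripper_force: 15.0
```

Call:
{"name": "nudge_tcp", "arguments": {"plan": [[[-0.032, 0.48, 0], [0, 0, 0], 0.05], [[-0.016, 0.224, 0], [0, 0, 0], 0.05], [[0, 0, 0.32], [0, 0, 0], 0.05], [[0, 0, 0.4], [0, 0, 0], 0.05], [[0, 0, 0.4], [0, 0, 0], 0.05], [[0, 0, 0.32], [0, 0, 0], 0.05], [[0, 0, 0.16], [0, 0, 0], 0.05], [[0, 0, 0], [0, 0, 0], 0.05], [[0, 0, 0], [0, 0, 0], 0.05]]}}

```text
clock: 8.35
eef_pos: [0.4776, 0.1796, 0.0562]
tcp_rot: [3.141, 0.001, 3.141]
ft_force: [0.1, -0.2, -2.3]
width: 0.0596
gripper_force: 15.0
```

In the tool's units: 0.005 m is 0.08, 0.003 m is 0.048.

Call:
{"name": "nudge_tcp", "arguments": {"plan": [[[0, 0, 0.08], [0, 0, 0], 0.05], [[0, 0, 0.048], [0, 0, 0], 0.05], [[0, 0, 0.032], [0, 0, 0], 0.05], [[0, 0, 0.016], [0, 0, 0], 0.05], [[0, 0, 0], [0, 0, 0], 0.05], [[0, 0, 0], [0, 0, 0], 0.05]]}}

```text
clock: 9.1
eef_pos: [0.477, 0.1794, 0.0444]
tcp_rot: [-3.142, 0.0, 3.141]
ft_force: [-0.7, -1.4, 2.3]
width: 0.0601
gripper_force: 15.0
```

In the tool's units: -0.045 m is -0.72, -0.03 m is -0.48.

Call:
{"name": "nudge_tcp", "arguments": {"plan": [[[0, 0, 0], [0, 0, 0], 0.07], [[0, 0, 0], [0, 0, 0], 0.093], [[0, 0, 0], [0, 0, 0], 0.093], [[0, 0, 0], [0, 0, 0], 0.093], [[0, 0, -0.48], [0, 0, 0], 0.093], [[0, 0, -0.72], [0, 0, 0], 0.093], [[0, 0, -0.72], [0, 0, 0], 0.093], [[0, 0, 0], [0, 0, 0], 0.093]]}}

```text
clock: 10.1
eef_pos: [0.4798, 0.1803, 0.1689]
tcp_rot: [3.139, 0.008, 3.141]
ft_force: [0.9, 0.2, -0.1]
width: 0.0931
gripper_force: 0.0
```

Call:
{"name": "nudge_tcp", "arguments": {"plan": [[[0.048, -0.8, 0], [0, 0, 0], 0.093], [[0.048, -0.8, 0], [0, 0, 0], 0.093], [[0.048, -0.8, 0], [0, 0, 0], 0.093], [[0.048, -0.8, 0], [0, 0, 0], 0.093], [[0.048, -0.8, 0], [0, 0, 0], 0.093], [[0.048, -0.8, 0], [0, 0, 0], 0.093], [[0.048, -0.8, 0], [0, 0, 0], 0.093], [[0.048, -0.8, 0], [0, 0, 0], 0.093], [[0.048, -0.8, 0], [0, 0, 0], 0.093], [[0.016, -0.496, 0], [0, 0, 0], 0.093]]}}

```text
clock: 11.35
eef_pos: [0.4473, -0.3034, 0.1626]
tcp_rot: [3.141, -0.002, 3.139]
ft_force: [0.1, 0.3, 0.1]
width: 0.0931
gripper_force: 0.0
```

Call:
{"name": "nudge_tcp", "arguments": {"plan": [[[0, 0, 0], [0, 0, 0], 0.093], [[0, 0, 0], [0, 0, 0], 0.093]]}}

```text
clock: 11.6
eef_pos: [0.4481, -0.3006, 0.163]
tcp_rot: [3.14, -0.001, 3.141]
ft_force: [-0.1, 0.5, -0.7]
width: 0.0931
gripper_force: 0.0
```

```bash
python3 - <<'E'
from h import *
p,d=r.camera("scene");cv2.imwrite("pics/s2.png",p[:,:,::-1])
E
```

```text
(no output)
```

View pics/s2.png

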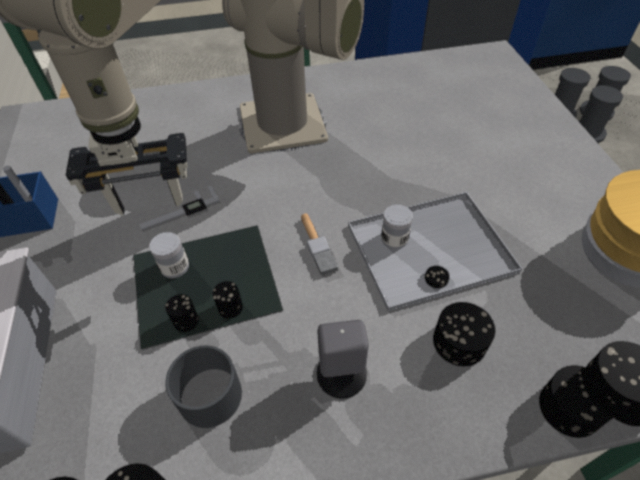

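The first tin stands upright in the tray at (397,225), and the second is untouched on the mat at (168,255).

In the tool's units: 0.03 m is 0.48, 0.02 m is 0.32.

Call:
{"name": "nudge_tcp", "arguments": {"plan": [[[0, -0.016, 0.48], [0, 0, 0], 0.093], [[0, 0, 0.48], [0, 0, 0], 0.093], [[0, 0, 0.48], [0, 0, 0], 0.093], [[0, 0, 0.32], [0, 0, 0], 0.093], [[0, 0, 0.128], [0, 0, 0], 0.093], [[0, 0, 0], [0, 0, 0], 0.093], [[0, 0, 0], [0, 0, 0], 0.093]]}}

```text
clock: 12.52
eef_pos: [0.4493, -0.3028, 0.0474]
tcp_rot: [-3.14, 0.001, 3.141]
ft_force: [0.0, -0.8, 0.3]
width: 0.0931
gripper_force: 0.0
```

Call:
{"name": "nudge_tcp", "arguments": {"plan": [[[0, 0, 0], [0, 0, 0], 0.07], [[0, 0, 0], [0, 0, 0], 0.055], [[0, 0, 0], [0, 0, 0], 0.05], [[0, 0, 0], [0, 0, 0], 0.05], [[0, 0, 0], [0, 0, 0], 0.05], [[0, 0, 0], [0, 0, 0], 0.05]], "grip_n": 15}}

```text
clock: 13.28
eef_pos: [0.4486, -0.3028, 0.0463]
tcp_rot: [-3.141, 0.0, 3.141]
ft_force: [-0.1, -2.1, 0.8]
width: 0.0595
gripper_force: 15.0
```

In the tool's units: -0.03 m is -0.48, -0.02 m is -0.32.

Call:
{"name": "nudge_tcp", "arguments": {"plan": [[[0, 0, -0.16], [0, 0, 0], 0.05], [[0, 0, -0.32], [0, 0, 0], 0.05], [[0, 0, -0.48], [0, 0, 0], 0.05], [[0, 0, -0.48], [0, 0, 0], 0.05], [[0, 0, -0.32], [0, 0, 0], 0.05], [[0, 0, 0], [0, 0, 0], 0.05], [[0, 0, 0], [0, 0, 0], 0.05], [[0, 0, 0], [0, 0, 0], 0.05]]}}

```text
clock: 14.28
eef_pos: [0.4476, -0.3018, 0.1544]
tcp_rot: [3.14, -0.002, 3.141]
ft_force: [-0.4, -0.9, -2.6]
width: 0.0591
gripper_force: 15.0
```

```bash
python3 weigh.py
```

```text
ft [ 0.11 -0.01 -3.33] sd [0.41 0.56 0.46] pos [ 0.4483 -0.3024  0.1557] w 0.05917045786785827 14.973381026065908
```

Second tin reads 3.33 N against 2.07 N for the first, so the second is heavier by about 0.13 kg and the lighter one is already in the tray. Before carrying it over, I'll refine the scanner pose from both views.

```bash
python3 - <<'E'
from h import *
np.set_printoptions(precision=4,suppress=True)
W=cloud("top",np.load("pics/top0.npy"))
m=(abs(W[...,0]-.733)<.012)&(abs(W[...,1]+.008)<.033)&(W[...,2]>.06)&(W[...,2]<.135)
p=W[m];k=np.ones(len(p),bool)
for _ in range(5):
    A=np.c_[p[:,1]+.009,p[:,2]-.1,np.ones(len(p))];s=np.linalg.lstsq(A[k],p[k,0],rcond=None)[0];e=p[:,0]-A@s;k=abs(e)<max(.0015,2*e[k].std())
print("face",s,k.sum(),e[k].std())
for n in("top","scene"):
    W=cloud(n,np.load(f"pics/{n}0.npy"));
    h=W[(abs(W[...,0]-.76)<.06)&(abs(W[...,1]+.009)<.06)&(abs(W[...,2]-.149)<.004)]
    q=h[:,:2].astype(np.float32);print(n,"top face",cv2.minAreaRect(q),np.percentile(q,[1,99],axis=0))
    f=W[(abs(W[...,0]-.76)<.08)&(abs(W[...,1]+.009)<.08)&(W[...,2]>.006)&(W[...,2]<.04)][:,:2].astype(np.float32)
    print("foot",len(f),cv2.minEnclosingCircle(f),np.percentile(f,[1,99],axis=0))
# window colour: dark pixels on the face in the top picture
p=cv2.imread("pics/top0.png").max(2)
mm=np.zeros_like(p);mm[145:162,300:338]=(p[145:162,300:338]<75);k,l,st,c=cv2.connectedComponentsWithStats(mm);i=1+st[1:,4].argmax()
print("dark",st[i],c[i],ray("top",c[i],.1))
E
```

```text
face [ 0.0779 -0.0033  0.7304] 240 0.0006550581429682015
top top face ((0.7593495845794678, -0.007854700088500977), (0.07491425424814224, 0.05465264618396759), 85.78651428222656) [[ 0.7334 -0.0438]
 [ 0.7855  0.0278]]
foot 387 ((0.7576199173927307, -0.005322628654539585), 0.09467256814241409) [[ 0.6996 -0.0634]
 [ 0.8022  0.0529]]
scene top face ((0.7621685862541199, -0.009483695030212402), (0.0734795331954956, 0.05238902196288109), 85.6699447631836) [[ 0.7366 -0.0454]
 [ 0.7881  0.0262]]
foot 856 ((0.7502923607826233, -0.01626868173480034), 0.059177324175834656) [[ 0.7429 -0.0531]
 [ 0.8057  0.0322]]
dark [301 149  36  13 378] [318.5185 155.537 ] [ 0.729  -0.0078  0.1   ]
```

In the tool's units: 0.03 m is 0.48, 0.024 m is 0.384.

Call:
{"name": "nudge_tcp", "arguments": {"plan": [[[-0.128, 0.192, 0], [0, 0, 0], 0.05], [[-0.256, 0.384, 0], [0, 0, 0], 0.05], [[-0.32, 0.48, 0], [0, 0, 0], 0.05], [[-0.32, 0.48, 0], [0, 0, 0], 0.05], [[-0.32, 0.48, 0], [0, 0, 0], 0.05], [[-0.32, 0.48, 0], [0, 0, 0], 0.05], [[-0.32, 0.48, 0], [0, 0, 0], 0.05], [[-0.32, 0.48, 0], [0, 0, 0], 0.05], [[-0.32, 0.48, 0], [0, 0, 0], 0.05], [[-0.32, 0.48, 0], [0, 0, 0], 0.05]]}}

```text
clock: 16.23
eef_pos: [0.6333, -0.0244, 0.1561]
tcp_rot: [3.141, -0.0, 3.141]
ft_force: [0.0, 0.3, -4.0]
width: 0.0594
gripper_force: 15.0
```

Call:
{"name": "nudge_tcp", "arguments": {"plan": [[[-0.208, 0.272, 0], [0, 0, 0], 0.05], [[-0.096, 0.112, 0], [0, 0, 0], 0.05], [[0, 0, 0.16], [0, 0, 0], 0.05], [[0, 0, 0.24], [0, 0, 0], 0.05], [[0, 0, 0.176], [0, 0, 0], 0.05], [[0, 0, 0.08], [0, 0, 0], 0.05], [[0, 0, 0], [0, 0, 0], 0.05], [[0, 0, 0], [0, 0, 0], 0.05]]}}

```text
clock: 17.23
eef_pos: [0.6521, -0.0029, 0.1158]
tcp_rot: [-3.141, 0.001, 3.141]
ft_force: [-0.2, -0.4, -3.1]
width: 0.0595
gripper_force: 15.0
```

```bash
python3 - <<'E'
from h import *
ps=[]
for i in range(8):
    p,d=r.camera("scene");ps.append(r.get_obs()["eef_pos"])
cv2.imwrite("pics/s3.png",p[:,:,::-1]);np.save("pics/s3.npy",d)
print(np.mean(ps,0).round(4))
E
```

```text
[ 0.652  -0.0027  0.1156]
```

View pics/s3.png

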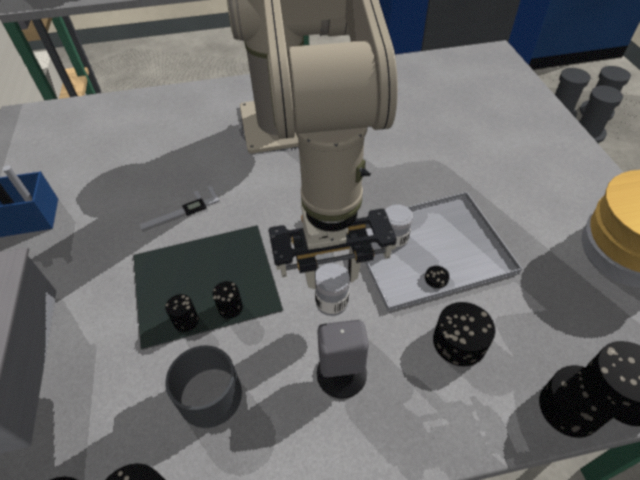

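The heavier tin hangs upright at (332,290) in front of the scanner at (343,350). The other tin stands in the tray and nothing else has moved. I'll check the lid height (0.153 expected) and the tin's axis.

```bash
python3 - <<'E'
from h import *
for n in("scene","wrist"):
    if n=="scene": W=cloud(n,np.load("pics/s3.npy"))
    else:
        c=r.calibration(n);K=c["K"];T=c["pose"];_,d=r.camera(n)
        v,u=np.mgrid[:480,:640];a=(u-K[0,2])/K[0,0];b=(v-K[1,2])/K[1,1];t=np.hypot(a,b)+1e-9
        W=(np.stack([a/t*np.tan(t),-b/t*np.tan(t),-np.ones_like(t)],-1)*d[...,None])@T[:3,:3].T+T[:3,3]
    q=W[(abs(W[...,0]-.65)<.05)&(abs(W[...,1]+.003)<.025)&(abs(W[...,2]-.15)<.01)]
    print(n,len(q),np.median(q[:,2]),np.percentile(q,[2,98],axis=0).round(4).tolist())
    if n=="scene":
        s=W[(abs(W[...,0]-.66)<.04)&(abs(W[...,1]+.003)<.035)&(W[...,2]>.085)&(W[...,2]<.12)]
        f=np.linalg.lstsq(np.c_[2*s[:,:2],np.ones(len(s))],(s[:,:2]**2).sum(1),rcond=None)[0];print("side axis",f[:2],np.sqrt(f[2]+f[0]**2+f[1]**2),len(s))
E
```

```text
scene 831 0.15320533493926014 [[0.6257, -0.0268, 0.1422], [0.6819, 0.0201, 0.1559]]
side axis [ 0.65144893 -0.00275146] 0.03056976455013183 357
wrist 11353 0.1537325077411295 [[0.6201, -0.0262, 0.1444], [0.6751, 0.0206, 0.1552]]
```

```bash
python3 -c "
from bench import r
print(r.job_done())"
```

```text
the job is handed in; nothing more can be done
None
```

The job is handed in at about 18 s: the lighter tin (about 0.13 kg less by the wrist force) stands in the tray, and the heavier one is held upright and still at the scanner, its label within about 1 mm of the reading spot by my camera measurements.

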